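# Start the stirrer under the flask at its next speed step

### The job

Start the stirrer that the stoppered conical flask stands on: with a fingertip pressed on top of its big knurled dial, turn the dial clockwise (seen from above) until it clicks into the next step, 40 degrees on and no further, then push that stirrer's start button fully down and let it spring back. Leave the other stirrer's dial and button alone, and do not pick up or shove the glassware or anything else on the bench.

Things in the scene. Friction and masses are not known exactly. Their poses are not given: they have to be found in the camera images.
- stirrer_a: the flask's magnetic stirrer, a fixed white case 280 mm deep (its x) and 180 mm wide (its y); origin on the table under its centre, x points away from the operator. Front ledge 56 mm high carries the dial (axis at -75, +30 mm) and the start button (at -75, -55 mm); the rear part, from x = -15 mm to +140 mm, is 80 mm high with a round white top plate at 85 mm (136 mm across, centre at +60, 0 mm) that bears the conical flask
- stirrer_b: the other magnetic stirrer, a fixed white case 280 mm deep (its x) and 180 mm wide (its y); origin on the table under its centre, x points away from the operator. Front ledge 56 mm high carries the dial (axis at -75, +30 mm) and the start button (at -75, -55 mm); the rear part, from x = -15 mm to +140 mm, is 80 mm high with a round white top plate at 85 mm (136 mm across, centre at +60, 0 mm) that bears the beaker; identical to stirrer_a
- dial_a (a joint): angle of the flask's stirrer's dial about its vertical axis: 0 = the step it starts in, grows CLOCKWISE seen from above; it clicks into a step every 0.698 rad (40 degrees): 0, 0.698, 1.396, ... up to 3.49, with a stop at -0.1. Between steps it must be dragged over a hump (about 0.05 N m at most, 0.35 rad from each step), after which it falls into the next step by itself; left alone it settles within 0.03 rad of a step
- dial_a_top (a point): centre of the top face of the flask's stirrer's dial: a black knurled plastic disc 96 mm across (too wide to be grasped), 14 mm high, its flat top 76 mm above the table, with grey ribs around the rim and a white pointer line. It rides on a soft spring: pressing anywhere on its top sinks it up to 4 mm (4 N to start, 10 N at the bottom). A fingertip pressed on its top some 30 mm off the axis and moved in a circle about the axis carries it round by friction
- start_a (a joint): travel of the flask's stirrer's start button: 0 out, 0.006 m fully down (about 4 N), springs back
- start_a_top (a point): centre of the top of the flask's stirrer's start button: a round black push button 24 mm across, its top 78 mm above the table, in a round grey collar (40 mm across, 68 mm above the table), on the front ledge, 85 mm to the right (-y) of the dial's centre; it is pressed straight down
- dial_b (a joint): angle of the beaker's stirrer's dial about its vertical axis: 0 = the step it starts in, grows CLOCKWISE seen from above; it clicks into a step every 0.698 rad (40 degrees): 0, 0.698, 1.396, ... up to 3.49, with a stop at -0.1. Between steps it must be dragged over a hump (about 0.05 N m at most, 0.35 rad from each step), after which it falls into the next step by itself; left alone it settles within 0.03 rad of a step
- dial_b_top (a point): centre of the top face of the beaker's stirrer's dial: a black knurled plastic disc 96 mm across (too wide to be grasped), 14 mm high, its flat top 76 mm above the table, with grey ribs around the rim and a white pointer line. It rides on a soft spring: pressing anywhere on its top sinks it up to 4 mm (4 N to start, 10 N at the bottom). A fingertip pressed on its top some 30 mm off the axis and moved in a circle about the axis carries it round by friction
- start_b (a joint): travel of the beaker's stirrer's start button: 0 out, 0.006 m fully down (about 4 N), springs back
- start_b_top (a point): centre of the top of the beaker's stirrer's start button: a round black push button 24 mm across, its top 78 mm above the table, in a round grey collar (40 mm across, 68 mm above the table), on the front ledge, 85 mm to the right (-y) of the dial's centre; it is pressed straight down
- flask: conical glass flask with a grey rubber stopper, 80 mm across its foot, 116 mm tall, loose on stirrer_a's plate; origin at the centre of its underside
- beaker: straight-sided open glass beaker, 70 mm across, 85 mm tall, loose on stirrer_b's plate; origin at the centre of its underside
- pipette: white and black hand pipette lying on the table between the two stirrers, along x, about 294 mm long, 26 mm wide, 24 mm high; origin on the table under its length, 13 mm nearer the robot than its middle
- vial: small amber vial, 26 mm across, 50 mm tall, standing between the stirrers towards the back; origin at the centre of its underside
- tip_box: blue box of pipette tips, 85 x 120 x 54 mm, at the left of the table; origin at the centre of its underside
- bottle: white bottle, 68 mm across, 170 mm tall, at the right of the table; origin at the centre of its underside
- tub: white tub with a lid, 90 mm across, 100 mm tall, at the left of the table; origin at the centre of its underside
- tube_rack: grey rack of capped tubes, 70 x 160 mm, 94 mm tall, at the right of the table; origin at the centre of its underside

How it is judged:
On the way, in this order (a step that is already met when the one before it is completed fails the run):
1. the flask's dial is clicked round to the next step (value of joint dial_a between 0.56 and 0.84 rad), for 0.2 s.
2. then the flask's stirrer's start button is pushed down, with the dial in that step (all of step 1 and value of joint start_a above 0.0045 m), for 0.05 s.
At the end, for the whole second after the job is handed in: The flask's dial rests one step on (0.698 rad, between 0.56 and 0.84); its start button was then pressed at least 4.5 mm and is out again (under 2 mm). The other dial (under 0.2 rad) and button are untouched, and all loose things stand still and upright within 20 mm of their starts (all of step 1 and velocity of joint dial_a between -0.1 and 0.1 rad/s and value of joint each of start_a, start_b below 0.002 m and value of joint dial_b below 0.2 rad and distance of each of flask, beaker, pipette, vial, tip_box, bottle, tub, tube_rack from where it was at the start of the episode below 0.02 m and linear speed of each of flask, beaker, pipette, vial, tip_box, bottle, tub, tube_rack below 0.02 m/s and angle between each of flask, beaker, pipette, vial, tip_box, bottle, tub, tube_rack's own z axis and vertical below 0.15 rad).
It fails at once if the flask or the beaker is knocked, pushed or lifted (more than 20 mm) (distance of any of flask, beaker from where it was at the start of the episode above 0.02 m).
It fails at once if another loose thing on the bench is shoved or lifted (more than 20 mm) (distance of any of pipette, vial, tip_box, bottle, tub, tube_rack from where it was at the start of the episode above 0.02 m).
It fails at once if the flask's dial is turned on past the next step (over 1.15 rad) (value of joint dial_a above 1.15 rad).
It fails at once if the beaker's dial is turned (over 0.25 rad) (value of joint dial_b above 0.25 rad).
It fails at once if the beaker's start button is pressed (over 3 mm) (value of joint start_b above 0.003 m).
It also fails if it takes over 38 s, if anything falls off the work surface, if the arm or the gripper's body presses on something with over 40 N, if the wrist force passes 120 N, or if a joint passes its speed limit or range.

### The arm

A 6-joint arm with a two-finger parallel gripper is mounted at the origin on the work surface. World frame = base frame: x ahead of the robot, y to its left, z up, the work surface at z = 0. Lengths are in m, angles in rad, forces in N, time in s.
With the tool pointing down it reaches from about 0.35 to 0.725 m from the base axis. Payload 6 kg.
Tool frame: the origin (TCP) lies between the finger pads; the fingertips stand 17 mm ahead of it and the grasp point (between the pads) lies 2 mm behind it; z points along the fingers, y is the direction in which the jaws open and shut (so a half turn about z gives the same grasp; the last joint's range is limited). The gripper opens to 85 mm and grips with 20 to 120 N. Pads are 22 mm wide; open, the fingers measure 114 mm over their backs; the gripper's body (76 mm by 85 mm) begins 54 mm behind the grasp point. The pads swing forward as they close: fully open they stand 13 mm farther back than shut.
Start: joints at [-0.838, 0.04, 0.085, 0, -1.615, -0.334], TCP at [0.233, -0.553, 0.248] pointing down, gripper open.
Joint ranges: [-2.56, 2.56], [-1.29, 2.01], [-1.08, 1.49], [-3.29, 1.98], [-2.81, -0.18], [-2.99, 2.99]. Speed limits (rad/s): [2.57, 2.57, 3.01, 3.14, 3.14, 3.14].

### API

Orientations are given as a 3x3 rotation matrix whose columns are the frame's x, y, z axes.
In Python, from rig import r gives the robot as it stands.
- The arm moves only by the shell command python3 -m inch 'ROWS' [FORCE]. ROWS is JSON, one flat list of numbers, 5 for each row, row after row: the closure, from -1 (fully open) to 1 (shut), then the shift along the tool's x, y, z in m, then the turn about the tool's z in degrees. A call has 1 to 20 rows; each row shifts and turns the pose as measured when the row begins, along the tool's axes as they then stand; what a row does not reach is not made up. A row lasts 1/8 s, in which the tool goes at most 62.5 mm and 10.7 degrees, less where a joint would pass 70% of its speed; a pose out of reach is approached as far as the arm can. A call is refused whole if a number of a shift passes 0.0625 or a number of a turn 10.7, either way. A call with a gripper value outside its range is refused whole. The fingers move at their own pace and stop on an object; FORCE is the grip in N (left out, the last holds). Time passes only in rows, so rows that do not move let the fingers close. It gives the time, the measured TCP pose, the force and the opening at its end, in the units of the state.
- r.get_state(): the state, without advancing time (a new reading comes with each control period).
- r.grab_frame(name): name is "side" or "top" or "wrist"; returns the picture (400x640x3 uint8, red, green, blue); there is no depth.
- r.camera_params(name): a dict with "fx", "fy", "cx", "cy" (pixels), "origin" and "rotation" of the camera in the world; the wrist camera has in their place "hand_eye" (4x4, takes a point from camera to tool coordinates, whose origin is the TCP and whose axes are the flange's). Camera axes: x right, y down, z forward; pixel columns grow to the right and rows downward; lengths in m; the calibration is good to about 2 mm. A picture is of the moment at which its call begins: read the wrist's pose just before it. camera_params takes no time and is no camera call.
- r.hand_in(): hands the job in, once; it reports no verdict.
The state is a dict: "time": time; "joint_positions": joint angles; "joint_velocities": joint speeds; "joint_torque": joint torques, N m; "tool_pos": TCP position; "eef_rot": TCP orientation; "wrist_force": force on the tool from outside, world axes, zero at the start; "torque": the same for the moment, N m; "grip_width": finger opening in m.
Only numpy, scipy, OpenCV 4.12 (cv2) and the standard library are available. Lean on these libraries where they do the work, as an engineer would, in place of code of your own. Each camera call takes 0.05 s, during which the arm holds its last target.

## Working session

There is one attempt and no reset: what is moved stays moved. The work goes in short steps, Python scripts to look and compute and a shell command to move; the robot and the scene stay as the last step left them, time stands still between calls to the robot, and variables do not carry over. Pictures are saved under pics/ and viewed, and the job is handed in when it is done.

```bash
ls; mkdir -p pics; python3 - <<'E'
from rig import r
import cv2
s=r.get_state();print(s)
for n in("top","side"):
    cv2.imwrite(f"pics/{n}0.png",r.grab_frame(n)[:,:,::-1]);print(r.camera_params(n))
print(r.camera_params("wrist"))
E
```

```text
pics
{'time': 0.0, 'joint_positions': array([-8.38330968e-01,  4.08102129e-02,  8.38117209e-02, -4.95404867e-04,
       -1.61546609e+00, -3.33686419e-01]), 'joint_velocities': array([ 1.42751015e-03, -1.58062363e-03, -9.28288944e-04, -9.27448085e-04,
        7.78833360e-04, -9.27059103e-05]), 'joint_torque': array([-6.94082919e-04, -3.68191838e+01,  3.47416270e+01,  6.93213612e+00,
       -5.36624546e-03, -1.79976900e-05]), 'tool_pos': array([ 0.23294616, -0.55261874,  0.247274  ]), 'eef_rot': array([[-9.21527351e-01, -3.88312738e-01, -7.47591416e-04],
       [-3.88313449e-01,  9.21526015e-01,  1.57134505e-03],
       [ 7.87516395e-05,  1.73833725e-03, -9.99998486e-01]]), 'wrist_force': array([-0.20557907, -0.49231339, -0.12703998]), 'torque': array([ 0.04942323, -0.02434691,  0.00556137]), 'grip_width': 0.08555646221790343}
{'fx': 503.2396174018351, 'fy': 503.2396174018351, 'cx': 315.70656562711446, 'cy': 191.33932431250318, 'origin': array([ 0.26566348, -0.01214181,  1.71626792]), 'rotation': array([[ 0.024964  , -0.98230331,  0.18562597],
       [-0.9995552 , -0.0214961 ,  0.0206717 ],
       [-0.01631565, -0.18605945, -0.98240301]])}
{'fx': 518.4193523091789, 'fy': 518.4193523091789, 'cx': 322.0572714419604, 'cy': 195.4624886606212, 'origin': array([0.43387771, 1.02909078, 1.26831776]), 'rotation': array([[-0.99288254, -0.07856645,  0.08950743],
       [-0.11814378,  0.74467009, -0.65689307],
       [-0.01504375, -0.6627924 , -0.74865207]])}
{'fx': 305.6639325507954, 'fy': 305.6639325507954, 'cx': 317.14476356701954, 'cy': 200.06486577789485, 'hand_eye': array([[ 1.18499193e-03, -9.65364678e-01, -2.60901579e-01,
         6.52776885e-02],
       [ 9.99999279e-01,  1.09291389e-03,  4.98006199e-04,
         5.54620642e-04],
       [-1.95614633e-04, -2.60901981e-01,  9.65365277e-01,
        -1.25629776e-01],
       [ 0.00000000e+00,  0.00000000e+00,  0.00000000e+00,
         1.00000000e+00]])}
```

View pics/top0.png

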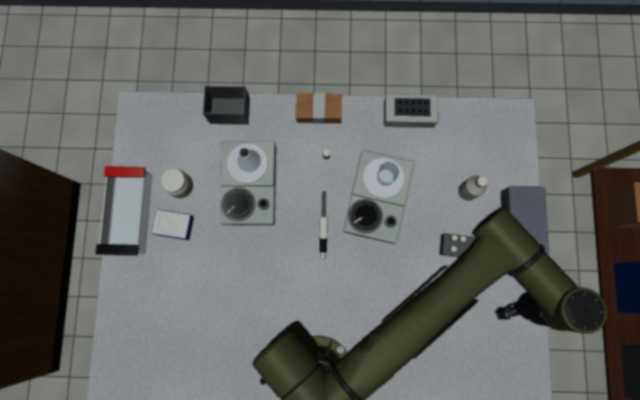

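View pics/side0.png

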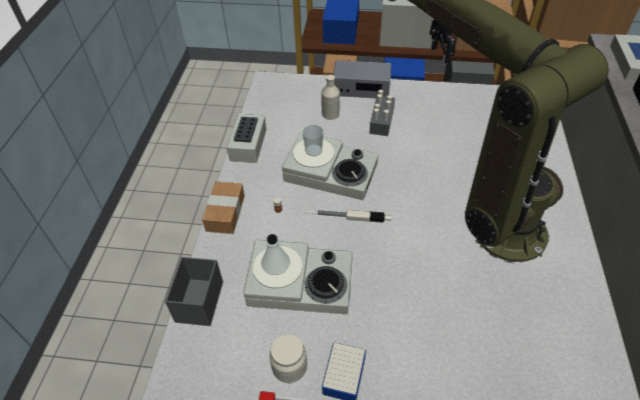

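The flask's stirrer is the left one in the top view: dial near (238,204), button near (264,204). In the side view its dial is at (326,284) and its button at (328,257). The beaker's stirrer is on the right in the top view. I'll measure the dial, button and plate next.

```bash
cat > h.py <<'E'
import numpy as np, cv2
from rig import r
def ray(n,u,v,z,cam=None):
    c=cam or r.camera_params(n)
    d=c["rotation"]@np.array([(u-c["cx"])/c["fx"],(v-c["cy"])/c["fy"],1]);o=c["origin"]
    return o+d*(z-o[2])/d[2]
def ell(img,lo,hi,box,thr):
    x0,y0,x1,y1=box;g=img[y0:y1,x0:x1].max(2)
    m=(g<thr).astype(np.uint8)
    cs,_=cv2.findContours(m,cv2.RETR_EXTERNAL,cv2.CHAIN_APPROX_NONE)
    return sorted([(cv2.contourArea(c),*(np.array(cv2.fitEllipse(cv2.convexHull(c))[0])+[x0,y0]),cv2.fitEllipse(cv2.convexHull(c))[1]) for c in cs if cv2.contourArea(c)>lo and len(cv2.convexHull(c))>5],key=lambda t:-t[0])
E
python3 - <<'E'
from h import *
for n,box in(("top",(215,180,276,226)),("side",(290,245,360,308))):
    im=cv2.imread(f"pics/{n}0.png")
    x0,y0,x1,y1=box
    cv2.imwrite(f"pics/{n}0c.png",cv2.resize(im[y0:y1,x0:x1],None,fx=8,fy=8))
    for thr in(70,90):
        for e in ell(im,15,0,box,thr):
            print(n,thr,np.round(e[:3],1),np.round(e[3],1),[np.round(ray(n,e[1],e[2],z),4) for z in (.074,.076)])
E
```

```text
top 70 [563.  238.6 203.3] [28.6 29.2] [array([0.5301, 0.277 , 0.074 ]), array([0.5298, 0.2767, 0.076 ])]
top 70 [ 49.  262.9 203.2] [8.1 8.8] [array([0.5321, 0.1962, 0.074 ]), array([0.5318, 0.1959, 0.076 ])]
top 90 [743.5 238.  203.7] [31.6 32.6] [array([0.5285, 0.2788, 0.074 ]), array([0.5282, 0.2785, 0.076 ])]
top 90 [ 74.  263.1 203.6] [10.  10.6] [array([0.5309, 0.1957, 0.074 ]), array([0.5306, 0.1954, 0.076 ])]
side 70 [855.5 324.9 282.4] [31.4 37.3] [array([0.5324, 0.2893, 0.074 ]), array([0.5322, 0.2906, 0.076 ])]
side 70 [ 48.5 328.2 255.3] [8.1 8.8] [array([0.5332, 0.2008, 0.074 ]), array([0.533 , 0.2022, 0.076 ])]
side 90 [964.  324.9 284.1] [36.3 39.4] [array([0.5316, 0.2946, 0.074 ]), array([0.5314, 0.2958, 0.076 ])]
side 90 [100.  328.1 257.3] [12.2 12.4] [array([0.5327, 0.2077, 0.074 ]), array([0.5325, 0.2091, 0.076 ])]
```

```bash
sleep 1
```

```text
(no output)
```

View pics/top0c.png

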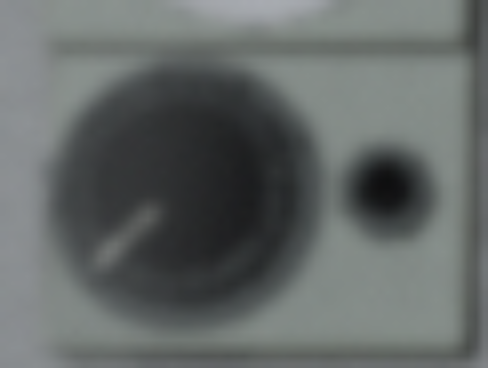

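View pics/side0c.png

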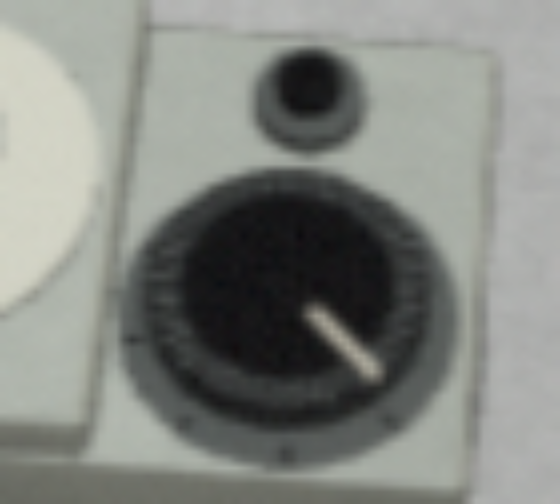

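The crops show the dial and pointer clearly, with the dial at about (0.529, 0.278) and the button at about (0.531, 0.196). Next I raise the tool, square it up and close the fingers, then travel over for a wrist view.

```bash
python3 -m inch '[1,0,0,-0.025,7.6, 1,0,0,-0.025,7.6, 1,0,0,-0.02,7.6, 1,-0.016,0.05,0,0, 1,-0.016,0.05,0,0, 1,-0.016,0.05,0,0, 1,-0.016,0.05,0,0, 1,-0.016,0.05,0,0, 1,-0.016,0.05,0,0, 1,-0.016,0.05,0,0, 1,-0.016,0.05,0,0, 1,-0.016,0.05,0,0, 1,-0.016,0.05,0,0, 1,-0.016,0.05,0,0, 1,-0.016,0.05,0,0, 1,-0.016,0.05,0,0, 1,-0.016,0.05,0,0]' 30
```

```text
time: 2.22
tool_pos: [0.47, 0.165, 0.3171]
eef_rot: [[-1.0, 0.016, -0.007], [0.016, 1.0, 0.014], [0.007, 0.014, -1.0]]
wrist_force: [0.5, -1.2, 0.7]
grip_width: -0.0002
```

```bash
python3 -m inch '[1,-0.015,0.035,0.01,0, 1,-0.015,0.035,0.01,0.9, 1,-0.005,0.03,0,0, 1,0,0,0,0,1,0,0,0,0]'; python3 - <<'E'
from h import *
s=r.get_state();print(s["tool_pos"],s["eef_rot"],s["wrist_force"])
im=r.grab_frame("wrist")[:,:,::-1];cv2.imwrite("pics/w1.png",im)
np.savez("w1.npz",p=s["tool_pos"],R=s["eef_rot"])
E
```

```text
time: 2.85
tool_pos: [0.5071, 0.271, 0.2932]
eef_rot: [[-1.0, 0.028, -0.013], [0.028, 1.0, 0.01], [0.013, 0.01, -1.0]]
wrist_force: [-0.3, -0.6, -0.8]
grip_width: -0.0
[0.50709824 0.27103379 0.293227  ] [[-0.99951502  0.02841474 -0.01274048]
 [ 0.02828889  0.99955025  0.0099513 ]
 [ 0.01301751  0.00958606 -0.99986932]] [-0.262621   -0.60633057 -0.83151217]
```

View pics/w1.png

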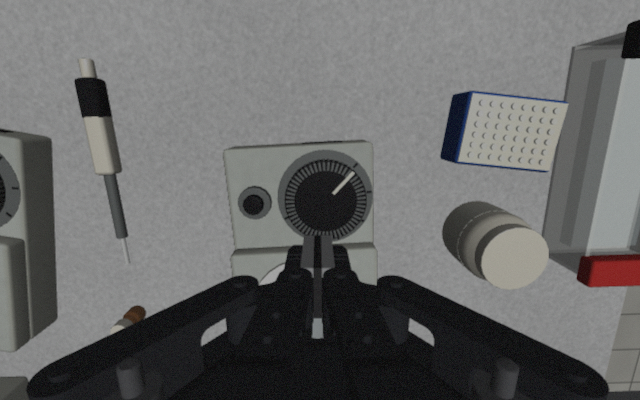

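The wrist view shows the whole dial with its centre at about (326,197), the button at about (254,205), and the closed fingers just beyond the dial.

```bash
cat >> h.py <<'E'
def wcam(p,R):
    c=dict(r.camera_params("wrist"));T=c["hand_eye"]
    c["rotation"]=R@T[:3,:3];c["origin"]=p+R@T[:3,3];return c
E
python3 - <<'E'
from h import *
d=np.load("w1.npz");c=wcam(d["p"],d["R"])
im=cv2.imread("pics/w1.png")
cv2.imwrite("pics/w1c.png",cv2.resize(im[140:250,220:385],None,fx=4.5,fy=4.5))
for thr in(45,60,75):
  for e in ell(im,60,0,(225,150,375,234),thr):
    print(thr,np.round(e[:3],1),np.round(e[3],1),np.round(ray("",e[1],e[2],.076,c),4),np.round(ray("",e[1],e[2],.078,c),4))
E
```

```text
45 [3112.5  325.2  199.2] [79.2 81.1] [0.5306 0.2827 0.076 ] [0.5301 0.2826 0.078 ]
45 [287.  253.  204.2] [19.4 20.2] [0.534  0.1987 0.076 ] [0.5335 0.1991 0.078 ]
60 [4629.   325.6  199.6] [79.6 86.8] [0.5311 0.2832 0.076 ] [0.5306 0.2831 0.078 ]
60 [317.5 253.  204.3] [20.5 21. ] [0.5342 0.1987 0.076 ] [0.5337 0.1991 0.078 ]
75 [5053.   325.8  199.4] [80.4 88.1] [0.5308 0.2834 0.076 ] [0.5303 0.2833 0.078 ]
75 [357.  252.8 204.2] [21.9 22.4] [0.534  0.1985 0.076 ] [0.5335 0.1989 0.078 ]
```

View pics/w1c.png

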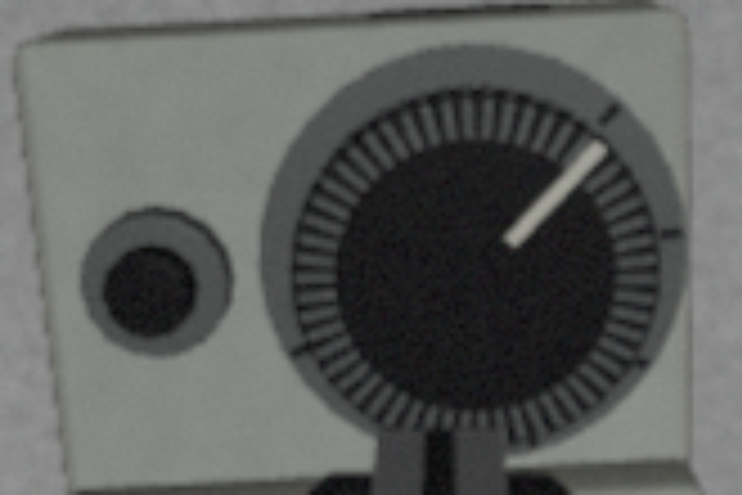

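The dial axis is at about (0.5305, 0.282) and the button at (0.5337, 0.199). They are 84 mm apart against the stated 85, and agree with the top view to within about 5 mm. The start point, 28 mm from the axis on the near right, is almost directly under the tool, so I descend to just above the dial.

```bash
python3 -m inch '[1,0,-0.001,0.04,0, 1,0,0,0.04,0, 1,0,0,0.04,0, 1,0,0,0.035,0, 1,0,0,0.02,0, 1,0,0,0.01,0, 1,0,0,0,0]'
```

```text
time: 3.78
tool_pos: [0.5059, 0.267, 0.1081]
eef_rot: [[-0.999, 0.034, -0.006], [0.034, 0.999, 0.017], [0.006, 0.016, -1.0]]
wrist_force: [-0.3, 0.5, 0.4]
grip_width: 0.0
```

```bash
python3 -m inch '[1,0.002,0.005,0.01,0, 1,0,0,0,0]'; python3 -m inch '[1,0,0,0.004,0,1,0,0,0,0]'; python3 -m inch '[1,0,0,0.002,0,1,0,0,0,0]'
```

```text
time: 4.03
tool_pos: [0.5047, 0.2729, 0.0996]
eef_rot: [[-0.999, 0.034, -0.003], [0.034, 0.999, 0.019], [0.004, 0.018, -1.0]]
wrist_force: [0.6, -0.5, -0.5]
grip_width: 0.0
time: 4.28
tool_pos: [0.505, 0.2735, 0.0962]
eef_rot: [[-0.999, 0.034, -0.002], [0.034, 0.999, 0.019], [0.003, 0.019, -1.0]]
wrist_force: [-0.8, -0.5, -0.2]
grip_width: 0.0
time: 4.53
tool_pos: [0.5051, 0.2736, 0.0944]
eef_rot: [[-0.999, 0.034, -0.002], [0.034, 0.999, 0.02], [0.002, 0.02, -1.0]]
wrist_force: [-0.3, 1.0, -0.4]
grip_width: 0.0002
```

```bash
python3 -m inch '[1,0,-0.001,0.002,0,1,0,0,0,0]'; python3 -m inch '[1,0,0,0.002,0,1,0,0,0,0]'; python3 -m inch '[1,0,0,0.001,0,1,0,0,0,0]'
```

```text
time: 4.78
tool_pos: [0.5055, 0.2728, 0.0933]
eef_rot: [[-0.999, 0.034, -0.0], [0.034, 0.999, 0.02], [0.001, 0.02, -1.0]]
wrist_force: [-0.6, -0.2, 1.2]
grip_width: 0.0001
time: 5.03
tool_pos: [0.5055, 0.2727, 0.0924]
eef_rot: [[-0.999, 0.033, 0.0], [0.033, 0.999, 0.02], [0.001, 0.02, -1.0]]
wrist_force: [-2.5, 0.5, 4.4]
grip_width: 0.0002
time: 5.28
tool_pos: [0.5055, 0.2727, 0.0925]
eef_rot: [[-0.999, 0.033, 0.001], [0.033, 0.999, 0.02], [0.0, 0.02, -1.0]]
wrist_force: [-2.1, -0.3, 4.2]
grip_width: -0.0
```

```bash
python3 -m inch '[1,0,0,0.003,0,1,0,0,0.002,0]'
```

```text
time: 5.52
tool_pos: [0.5056, 0.2727, 0.0895]
eef_rot: [[-0.999, 0.033, 0.002], [0.033, 0.999, 0.02], [-0.001, 0.02, -1.0]]
wrist_force: [-5.0, -1.7, 8.7]
grip_width: -0.0001
```

Contact came at TCP z of about 0.093, which matches the 76 mm dial top. The dial is now sunk about 3 mm at 8.7 N, so I start the arc in small steps.

```bash
python3 -m inch '[1,0.0007,0.0021,0.001,4,1,0.0007,0.0021,0.001,4]'; python3 - <<'E'
from h import *
s=r.get_state();p=s["tool_pos"];q=p[:2]-[.5305,.282];print(p,np.hypot(*q),np.degrees(np.arctan2(q[1],q[0]))%360,s["wrist_force"],s["torque"])
im=r.grab_frame("wrist")[:,:,::-1];cv2.imwrite("pics/w2.png",im)
E
```

```text
time: 5.78
tool_pos: [0.505, 0.2765, 0.0901]
eef_rot: [[-0.985, 0.175, 0.003], [0.175, 0.984, 0.019], [0.0, 0.02, -1.0]]
wrist_force: [-3.6, -3.1, 8.0]
grip_width: -0.0
[0.50495427 0.27654172 0.09013045] 0.026122353717581027 192.06085884161797 [-3.61002751 -3.0596064   7.96596956] [-0.81789302  1.04184994  0.04798735]
```

View pics/w2.png

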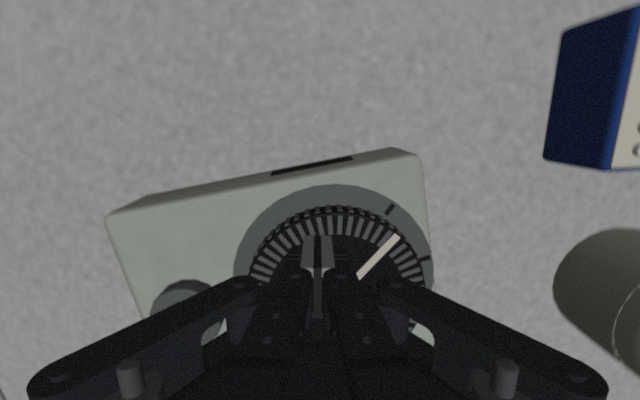

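The pointer runs from (357,278) to (399,236), and the fingers are on the dial. I'll measure the pointer's angle in the world frame in both pictures.

```bash
cat >> h.py <<'E'
def pang(im,p,R,box,z):
    c=wcam(p,R);x0,y0,x1,y1=box
    g=im[y0:y1,x0:x1].min(2);m=(g>110).astype(np.uint8)
    cs,_=cv2.findContours(m,cv2.RETR_EXTERNAL,cv2.CHAIN_APPROX_NONE)
    out=[]
    for k in cs:
        if len(k)<15: continue
        P=np.array([ray("",u+x0,v+y0,z,c)[:2] for u,v in k[:,0]])
        vx,vy,x,y=cv2.fitLine(P.astype(np.float32),cv2.DIST_L2,0,.01,.01).ravel()
        out.append((len(k),round(float(np.degrees(np.arctan2(vy,vx))%180),1),P.mean(0).round(4),np.ptp(P,axis=0).round(4)))
    return out
E
python3 - <<'E'
from h import *
d=np.load("w1.npz");print(pang(cv2.imread("pics/w1.png"),d["p"],d["R"],(322,165,362,205),.076))
s=r.get_state();print(pang(cv2.imread("pics/w2.png"),s["tool_pos"],s["eef_rot"],(345,215,405,282),.073))
E
```

```text
[(46, 136.4, array([0.5114, 0.3037]), array([0.0251, 0.0242]))]
[(93, 130.0, array([0.5133, 0.3077]), array([0.0216, 0.0239]))]
```

The dial has turned 6.4° for about 8° of finger arc, so it is following with little slip. I continue.

```bash
python3 -m inch '[1,0.0006,0.0022,0.002,4,1,0.0006,0.0022,0.001,4,1,0.0006,0.0022,0.001,4,1,0.0006,0.0022,0.001,4]'; python3 - <<'E'
from h import *
s=r.get_state();p=s["tool_pos"];q=p[:2]-[.5305,.283];print(p,np.hypot(*q),np.degrees(np.arctan2(q[1],q[0]))%360,s["wrist_force"],s["torque"])
im=r.grab_frame("wrist")[:,:,::-1];cv2.imwrite("pics/w3.png",im)
print(pang(im,s["tool_pos"],s["eef_rot"],(335,200,420,282),.073))
E
```

```text
time: 6.32
tool_pos: [0.5055, 0.2853, 0.0903]
eef_rot: [[-0.893, 0.45, 0.006], [0.45, 0.893, 0.018], [0.003, 0.019, -1.0]]
wrist_force: [-4.8, 0.1, 8.6]
grip_width: -0.0002
[0.50546841 0.28525473 0.09029716] 0.025132928564029888 174.85293977787555 [-4.83125221  0.14871063  8.61356106] [-0.17029668  1.41913341 -0.01865261]
[(94, 113.1, array([0.5214, 0.3126]), array([0.015 , 0.0275])), (121, 15.6, array([0.5069, 0.3378]), array([0.0176, 0.0114]))]
```

View pics/w3.png

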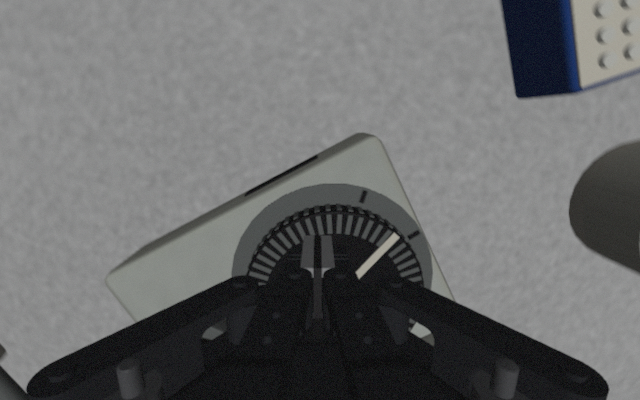

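The pointer keeps the same place in the wrist view, so the dial is carried without slip. It has turned 23°, past the hump. I do about 10° more and then lift.

```bash
python3 -m inch '[1,0.0005,0.0022,0.001,4,1,0.0005,0.0022,0.001,4,1,0.0004,0.0015,0.0,3]';  python3 - <<'E'
from h import *
s=r.get_state();p=s["tool_pos"]
im=r.grab_frame("wrist")[:,:,::-1];cv2.imwrite("pics/w4.png",im)
print(p,s["wrist_force"],pang(im,s["tool_pos"],s["eef_rot"],(345,200,420,282),.073))
E
```

```text
time: 6.75
tool_pos: [0.5245, 0.2792, 0.0917]
eef_rot: [[-0.81, 0.587, -0.012], [0.586, 0.809, 0.047], [0.037, 0.031, -0.999]]
wrist_force: [-3.1, 2.8, 5.9]
grip_width: 0.0002
[0.52453942 0.27916077 0.09167457] [-3.05858822  2.83953946  5.89738958] [(114, 102.0, array([0.5284, 0.3116]), array([0.0107, 0.0338]))]
```

The tool shifted about 19 mm in x, which I did not command. I check the joints and the picture before moving again.

```bash
python3 - <<'E'
from h import *
s=r.get_state();print(s["tool_pos"],s["eef_rot"].round(3),s["joint_positions"].round(3),s["joint_velocities"].round(3),s["wrist_force"])
E
```

```text
[0.52561094 0.27839631 0.09191676] [[-0.808  0.589 -0.011]
 [ 0.588  0.808  0.047]
 [ 0.037  0.032 -0.999]] [ 0.8    0.055 -0.172 -0.042 -1.318 -2.99 ] [ 0.015 -0.012 -0.02   0.021  0.01   0.   ] [-3.89332895  1.40237146  5.87536208]
```

View pics/w4.png

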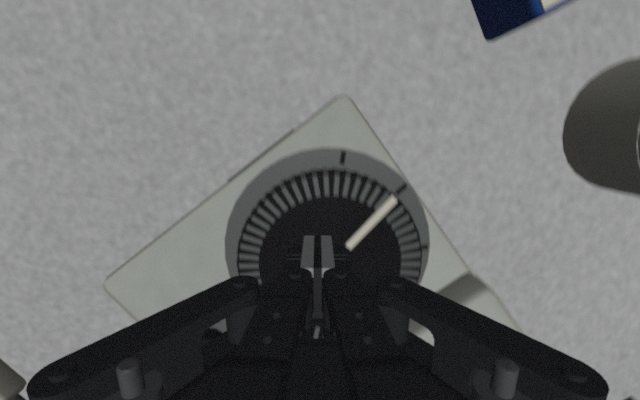

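Joint 6 had run to the end of its range (-2.99), so the IK slid the tool inward. The dial is at about 34°, past the hump. I lift straight off and unwind the wrist once clear.

```bash
python3 -m inch '[1,0,0,-0.006,0,1,0,0,-0.02,-2,1,0,0,-0.04,-8,1,0,0,-0.05,-8,1,0,0,-0.04,-8,1,0,0,-0.02,-8,1,0,0,0,0]';  python3 - <<'E'
from h import *
s=r.get_state();p=s["tool_pos"];print(s["eef_rot"],s["joint_positions"])
im=r.grab_frame("wrist")[:,:,::-1];cv2.imwrite("pics/w5.png",im)
np.savez("w5.npz",p=s["tool_pos"],R=s["eef_rot"])
E
```

```text
time: 7.68
tool_pos: [0.5268, 0.2685, 0.2773]
eef_rot: [[-1.0, 0.011, -0.01], [0.01, 0.999, 0.046], [0.01, 0.046, -0.999]]
wrist_force: [0.3, 0.1, -0.7]
grip_width: -0.0002
[[-0.99989583  0.01053366 -0.0098681 ]
 [ 0.01007183  0.9989028   0.04573571]
 [ 0.01033904  0.04563156 -0.99890483]] [ 0.78664106  0.01216368  0.12236559 -0.03943786 -1.65549918 -2.371584  ]
```

View pics/w5.png

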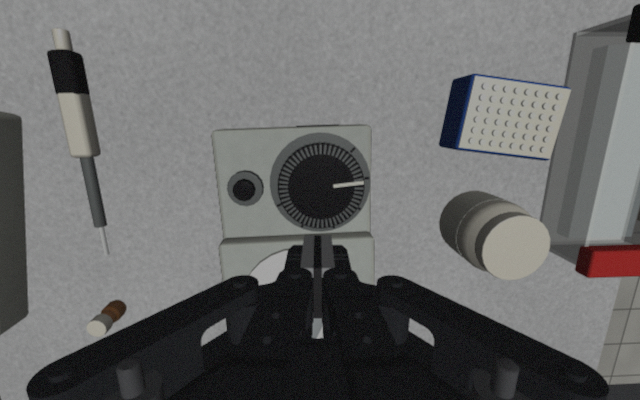

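```bash
python3 - <<'E'
from h import *
d=np.load("w5.npz");c=wcam(d["p"],d["R"]);im=cv2.imread("pics/w5.png")
print(pang(im,d["p"],d["R"],(325,170,366,200),.076))
for e in ell(im,60,0,(218,135,368,231),60):
    print(np.round(e[:3],1),np.round(e[3],1),np.round(ray("",e[1],e[2],.076,c),4),np.round(ray("",e[1],e[2],.078,c),4))
E
```

```text
[(63, 96.3, array([0.53  , 0.3127]), array([0.0064, 0.0331]))]
[5083.   320.4  186.1] [85.5 92.1] [0.5319 0.2821 0.076 ] [0.5315 0.282  0.078 ]
[363.5 243.7 189.5] [21.7 22.6] [0.5341 0.1986 0.076 ] [0.5336 0.199  0.078 ]
```

The dial has settled at 96.3°, which is 40.1° on from 136.4°. The button measures (0.5338, 0.199) again. I move over it and descend.

```bash
python3 -m inch '[1,-0.004,-0.04,0,0,1,-0.005,-0.038,0,0,1,0,0,0.04,0,1,0,0,0.04,0,1,0,0,0.04,0,1,0,0,0.02,0,1,0,0,0,0]'; python3 -m inch '[1,0,0,0,0]'
```

```text
time: 8.6
tool_pos: [0.5275, 0.1919, 0.1176]
eef_rot: [[-0.999, 0.029, -0.025], [0.028, 0.999, 0.037], [0.026, 0.036, -0.999]]
wrist_force: [-0.3, -0.4, 1.0]
grip_width: 0.0003
time: 8.72
tool_pos: [0.5275, 0.1918, 0.1179]
eef_rot: [[-0.999, 0.03, -0.025], [0.029, 0.999, 0.037], [0.026, 0.036, -0.999]]
wrist_force: [-0.0, 0.8, 0.3]
grip_width: -0.0004
```

```bash
python3 -m inch '[1,-0.007,0.006,0,0,1,0,0,0,0]'; python3 -m inch '[1,0,0,0.012,0,1,0,0,0.005,0,1,0,0,0,0]'
```

```text
time: 8.98
tool_pos: [0.5359, 0.1985, 0.1198]
eef_rot: [[-0.999, 0.03, -0.023], [0.029, 0.999, 0.038], [0.024, 0.037, -0.999]]
wrist_force: [0.7, 0.0, 0.2]
grip_width: 0.0002
time: 9.35
tool_pos: [0.5356, 0.1994, 0.1019]
eef_rot: [[-0.999, 0.031, -0.022], [0.03, 0.999, 0.038], [0.023, 0.038, -0.999]]
wrist_force: [-0.2, -0.2, -1.1]
grip_width: 0.0001
```

```bash
python3 - <<'E'
from h import *
s=r.get_state();print(s["tool_pos"],s["tool_pos"]+.017*s["eef_rot"][:,2],s["wrist_force"])
cv2.imwrite("pics/w6.png",r.grab_frame("wrist")[:,:,::-1])
E
```

```text
[0.53563502 0.19935675 0.10194395] [0.53525631 0.20001094 0.08496076] [-0.20007725 -0.24926919 -1.10051871]
```

View pics/w6.png

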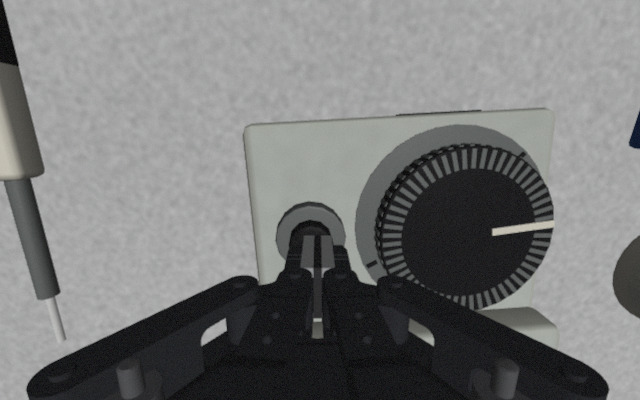

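The tip is over the button, 7 mm above it, with nothing else under it. Press.

```bash
python3 -m inch '[1,0,0,0.006,0,1,0,0,0.004,0,1,0,0,0.003,0]';python3 -m inch '[1,0,0,0.003,0,1,0,0,0.002,0]'
```

```text
time: 9.78
tool_pos: [0.5358, 0.1998, 0.0897]
eef_rot: [[-0.999, 0.03, -0.021], [0.03, 0.999, 0.039], [0.022, 0.038, -0.999]]
wrist_force: [-2.5, -0.8, 3.7]
grip_width: -0.0003
time: 10.02
tool_pos: [0.5359, 0.1998, 0.0891]
eef_rot: [[-0.999, 0.029, -0.019], [0.029, 0.999, 0.038], [0.02, 0.038, -0.999]]
wrist_force: [-7.7, -1.7, 12.8]
grip_width: 0.0002
```

The button is bottomed: TCP z is 0.089, 6 mm below contact, and the force has risen well past 4 N. I hold a moment, then lift.

```bash
python3 -m inch '[1,0,0,0.002,0,1,0,0,-0.01,0,1,0,0,-0.03,0,1,0,0,-0.05,0,1,0,0,-0.05,0,1,0.02,0,-0.04,0,1,0,0,0,0,1,0,0,0,0]'; python3 - <<'E'
from h import *
s=r.get_state();np.savez("w7.npz",p=s["tool_pos"],R=s["eef_rot"])
im=r.grab_frame("wrist")[:,:,::-1];cv2.imwrite("pics/w7.png",im)
cv2.imwrite("pics/side7.png",r.grab_frame("side")[:,:,::-1])
E
```

```text
time: 11.02
tool_pos: [0.5185, 0.1934, 0.2744]
eef_rot: [[-0.999, 0.029, -0.019], [0.028, 0.999, 0.039], [0.02, 0.038, -0.999]]
wrist_force: [-0.2, -0.0, -0.2]
grip_width: 0.0001
```

View pics/w7.png

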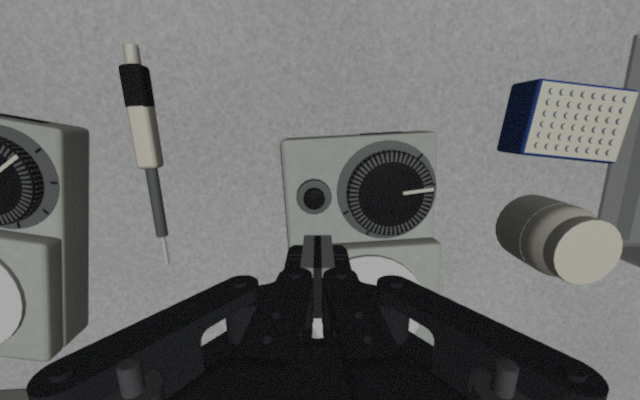

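View pics/side7.png

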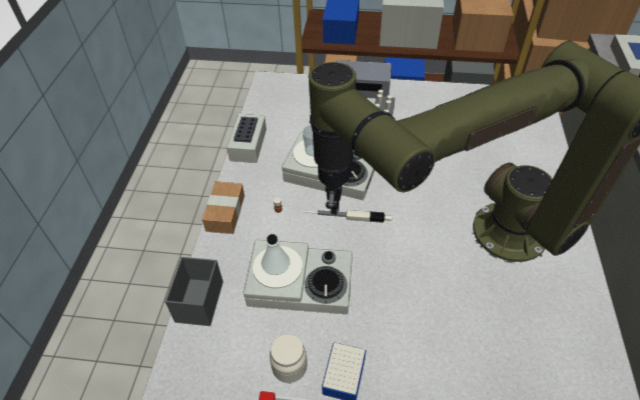

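The flask and everything else visible stand where they were. In the wrist view the button is out at (314,197) and the dial pointer is at (418,191). One last angle check, then I hand in.

```bash
python3 - <<'E'
from h import *
d=np.load("w7.npz");im=cv2.imread("pics/w7.png")
print(pang(im,d["p"],d["R"],(395,175,436,205),.076))
a=cv2.imread("pics/side0.png").astype(int);b=cv2.imread("pics/side7.png")
df=np.abs(a-b).max(2)
for n,(x0,y0,x1,y1) in dict(button=(316,246,342,268),flask=(250,230,302,292),plainref=(305,190,312,200)).items(): print(n,df[y0:y1,x0:x1].mean().round(2),df[y0:y1,x0:x1].max())
print(r.hand_in())
E
```

```text
[(20, 176.2, array([0.5414, 0.3323]), array([0.0104, 0.0023])), (63, 95.9, array([0.5303, 0.3132]), array([0.0061, 0.0334]))]
button 10.97 18
flask 13.21 18
plainref 13.26 17
the job is handed in; nothing more can be done
None
```

I turned the flask stirrer's dial one step clockwise and pressed its start button fully down, and the button sprang back out. I then handed the job in at about 11 s of the 38 s allowed.

- **Dial:** before the button press the pointer measured 40.1° on from its start. In the last picture it measured 40.5° (136.4° to 95.9°), which is within the step.
- **Button:** it bottomed about 6 mm below contact, with 12.8 N on the wrist. In the last side and wrist pictures it is out again, and the side view around it differs from the start by no more than the overall brightness shift.
- **Flask and other things:** the flask shows no change in the side view. I moved nothing else and never went near the beaker's dial and button. The arm hid the beaker, bottle and tube rack in part or whole in the last side view, so I did not check those by picture.

**What went wrong on the way:** near the end of the turn, joint 6 reached the end of its range (-2.99). The fingertip then slid about 19 mm inward across the dial. The dial was already past its hump and clicked into the right step once I lifted off.

**Disagreements:** the top and wrist cameras put the dial's centre about 5 mm apart and the button about 4 mm apart. I used the wrist camera's figures, and contact on the dial and button came at the stated heights.

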